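# Post a stone offcut under the hopper's sprung flap

## Task

Clear the marble offcut from the deck into the offcut hopper: with one fingertip press the flap's pedal down and keep it down, so that the sprung flap stays open, and meanwhile with the other fingertip push the offcut along its lane under the open flap until it drops in. Then let the pedal come up so the flap shuts by itself. Do not pick the offcut up, and leave the glue bottle, the pot and the tray of tesserae where they stand.

Things in the scene. Friction and masses are not known exactly. Their poses are not given: they have to be found in the camera images.
- hopper: Fixed plywood hopper, 255 (x) x 74 (y) x 110 mm high. x: push direction, z up. Origin: at bench level, under the point where the flap's hinge line meets the deck's drop edge. Solid deck (dark steel lane), top at z 110, x -150 to 0, y -8 to 66. Fences 8 high on it make a lane along x, y 21 to 59. The well behind the edge, hidden by the flap, is x 0 to 97, y 4 to 60 inside, 100 deep. 
- drop_edge (a point): Lane middle on the deck's drop edge, at deck height (hopper x 0, y 40, z 110); fixed to the hopper, same axes. The flap's upright end plate (4 thick) bars the lane 2 mm beyond it, across hopper y 36 to 58, up to 26 above the deck; shut, it blocks the offcut completely.
- offcut: Plain marble bar lying in the lane, long side along it: 64 x 32 x 16 high, about 0.09 kg; origin at the centre of its underside, on the deck. At the start its front is 8 to 38 short of the drop edge. Pushed well past half its length over the edge it tips and falls into the well; pushing its rear end to about 10 short of the edge is ample.
- flap (a joint): Angle of the aluminium flap (rad): 0 shut, 0.87 its stop. A see-saw: hinge line along the hopper's x at y 0, 4 above the deck; on +y the hood over the well (hopper x 2 to 96) with the end plate, on -y the pedal. Pedal down lifts the hood (its top then 65 above the deck). The end plate clears the offcut from 0.50 rad. No latch; a spring shuts it: 5 to 8 N at the pedal, 28 from the hinge.
- pedal (a point): Middle of the pedal's upper face; moves with the flap. Flat plate 138 long (hopper x -143 to -5), from 5 to 63 off the hinge. Shut, it slopes up away from the hinge at 0.66 rad, to y -48, 45 above the deck. At 0.66 rad open it is level, 7 above deck height. Below a tip at y -28 it is 12 above deck height at 0.48 rad, 1 at the stop: two tips level at 2 to 11 above the deck fit both jobs.
- glue: Yellow glue bottle with a red cap, diameter 48, 115 high; loose bystander, to be left alone; origin at the centre of its underside
- pot: Terracotta cup, rim diameter 72, 75 high; loose bystander, to be left alone; origin at the centre of its underside
- tray: White plastic tray of tesserae, 110 x 85 x 30 high; loose bystander, to be left alone; origin at the centre of its underside

How it is judged (in metres and radians):
On the way, in this order (a step that is already met when the one before it is completed fails the run):
1. a finger holds the flap open by its pedal, the offcut still on the deck (value of joint flap above 0.42 rad and contact force between the fingers and flap above 0.5 N and x of offcut in the frame of hopper below -0.025 m and z of offcut in the frame of hopper above 0.105 m), for 0.2 s.
2. with the flap still held open by a finger, the offcut is pushed on under it, its front at least 17 mm past the drop edge (value of joint flap above 0.42 rad and contact force between the fingers and flap above 0.5 N and x of offcut in the frame of hopper above -0.015 m and z of offcut in the frame of hopper above 0.095 m).
At the end, for the whole second after the job is handed in: The offcut lies at rest inside the hopper's well, its origin at least 25 mm below the deck, and the flap has shut (below 0.06 rad) (x of offcut in the frame of hopper between 0 and 0.097 m and y of offcut in the frame of hopper between 0.004 and 0.06 m and z of offcut in the frame of hopper below 0.085 m and linear speed of offcut below 0.02 m/s and value of joint flap below 0.06 rad); the robot touches nothing.
It fails at once if the offcut is lifted (its origin over 15 mm above the deck) (z of offcut in the frame of hopper above 0.125 m).
It fails at once if a bystander is moved more than 20 mm (distance of any of glue, pot, tray from where it was at the start of the episode above 0.02 m).
It also fails if it takes over 40 s, if anything falls off the work surface, if the arm or the gripper's body presses on something with over 40 N, if the wrist force passes 120 N, or if a joint passes its speed limit or range.

## Robot

A 6-joint arm with a two-finger parallel gripper is mounted at the origin on the work surface. World frame = base frame: x ahead of the robot, y to its left, z up, the work surface at z = 0. Lengths are in mm, angles in rad, forces in N, time in s.
With the tool pointing down it reaches from about 375 to 900 mm from the base axis. Payload 3.1 kg.
Tool frame: the origin (TCP) lies at the very end of the fingers, on their centre line; the grasp point (between the pads) lies 19 mm behind it; z points along the fingers, y is the line along which they close (so a half turn about z gives the same grasp; the last joint's range is limited). The gripper opens to 85 mm and grips with 20 to 120 N. Pads are 22 mm wide; open, the fingers measure 114 mm over their backs; the gripper's body (76 mm by 85 mm) begins 54 mm behind the grasp point. The pads swing forward as they close: fully open they stand 13 mm farther back than shut.
Start: joints at [-1.486, 0.527, 1.433, -0, 1.181, -0.178], TCP at [162.39, -603.512, 231.31] pointing down, gripper open.
Joint ranges: [-3.08, 3.08], [-0.75, 2.2], [0.22, 2.44], [-1.43, 4.57], [0, 2.65], [-2.85, 2.85]. Speed limits (rad/s): [2.79, 2.79, 3.14, 3.14, 3.14, 3.14].

## Interface

Orientations are given as a unit quaternion [w, x, y, z].
In Python, from rig import ctrl, get_image gives the robot as it stands. The module is installed in compiled form; this text tells all that it offers.
- The arm moves only by the tool apply_moves, never from a script. Its argument "commands" is a list of rows, each a list of 6 numbers: the shift along the tool's x, y, z in units of 60 mm (1.0 is 60 mm), then the turn, a rotation vector about the tool's x, y, z in units of 5 degrees (1.0 is 5 degrees). A call has 1 to 10 rows; each row shifts and turns the commanded pose from where the row before left it, along the tool's axes as they then stand; what a row does not reach is not made up. A row lasts 1/8 s, in which the tool goes at most 62.5 mm and 10.7 degrees, less where a joint would pass 70% of its speed; a pose out of reach is approached as far as the arm can. A call is refused whole if a number of a shift passes 1 or a number of a turn 1, either way. A call with a gripper value outside its range is refused whole. "hand" is the opening, from 0 (shut) to 1 (fully open), set as the call begins (left out, the last holds). The fingers move at their own pace and stop on an object; "squeeze" is the grip in N (left out, the last holds). Time passes only in rows, so rows that do not move let the fingers close. It gives the time, the measured TCP pose, the force, the opening and the grip force at its end, in the units of the state.
- ctrl.sense(): the state, without advancing time (a new reading comes with each control period).
- get_image(name): name is "scene" or "top" or "wrist"; returns a dict with "image" (480x640x3 uint8, red, green, blue), "z_map" (480x640 float32, mm along the optical axis (not along the pixel's ray), 0 where there is no reading), "K" (3x3 intrinsics, pixels), "R" (3x3) and "t" (3): a world point X has camera coordinates R X + t. Camera axes: x right, y down, z forward; pixel columns grow to the right and rows downward; lengths in mm; the calibration is good to about 2 mm. The wrist camera is an equidistant fisheye: a pixel r from the principal point sees the ray r / f radians off the axis. A picture is of the moment at which its call begins.
- ctrl.job_done(): hands the job in; it is judged then, once.
The state is a dict: "time_s": time; "joints": joint angles; "joint_vel": joint speeds; "tau": joint torques, N m; "position": TCP position; "eef_rot": TCP orientation; "contact_force": force on the tool from outside, world axes, zero at the start; "wrist_torque": the same for the moment, N m; "opening": opening from 0.0 (shut) to 1.0 (fully open); "grip_force": force on a finger pad.
Only numpy, scipy, OpenCV 4.12 (cv2) and the standard library are available. Lean on these libraries where they do the work, as an engineer would, in place of code of your own. Each camera call takes 0.05 s, during which the arm holds its last target. There are 200 camera calls.

## Working session

There is one attempt and no reset: what is moved stays moved. The work goes in short steps, Python scripts to look and compute and a tool call to move; the robot and the scene stay as the last step left them, time stands still between calls to the robot, and variables do not carry over. Pictures are saved under pics/ and viewed, at most 10 in all, crops included, and the job is handed in when it is done.

Besides the shell and the picture viewer there is one more tool, called after ">>>" by a JSON object that holds its "name" and its "arguments". apply_moves: Moves the arm, as the interface text tells. Its arguments: {"type":"object","properties":{"commands":{"type":"array"},"hand":{"type":"number"},"squeeze":{"type":"number"}},"required":["commands"]}

```bash
mkdir -p pics; python3 - <<'E'
from rig import ctrl,get_image
import cv2,numpy as np
for n in("scene","top"):
    d=get_image(n); cv2.imwrite(f"pics/{n}0.png",d["image"][:,:,::-1]); np.savez(f"{n}0.npz",**d)
    print(n,d["K"].tolist(),np.round(-d["R"].T@d["t"]))
s=ctrl.sense();print(s)
E
```

```text
scene [[485.78279617073997, 0.0, 322.200586228679], [0.0, 485.78279617073997, 244.56520574866215], [0.0, 0.0, 1.0]] [ 947. -434.  640.]
top [[457.67546568489735, 0.0, 317.4670745491726], [0.0, 457.67546568489735, 248.22266760291038], [0.0, 0.0, 1.0]] [521.  20. 890.]
{'time_s': 0.1, 'joints': array([-1.48648574e+00,  5.28389208e-01,  1.43375227e+00, -1.16231530e-05,
        1.18140241e+00, -1.78499036e-01]), 'joint_vel': array([ 0.00089262, -0.00052371, -0.00218547,  0.00090714, -0.00273805,
        0.00089988]), 'tau': array([-2.39235997e-04, -4.43303990e+01, -1.78585643e+01, -2.30631886e-04,
        3.91130816e-03,  1.49078386e-05]), 'position': array([ 162.34346867, -602.89233076,  230.42860416]), 'eef_rot': array([-9.74787972e-04,  9.91378042e-01,  1.31029103e-01,  4.05605229e-05]), 'contact_force': array([-0.09425794, -0.17401921,  0.56318852]), 'wrist_torque': array([-0.02008869,  0.0146846 ,  0.05608081]), 'grip_force': 0.0, 'opening': 1.0013991898832693}
```

View pics/top0.png

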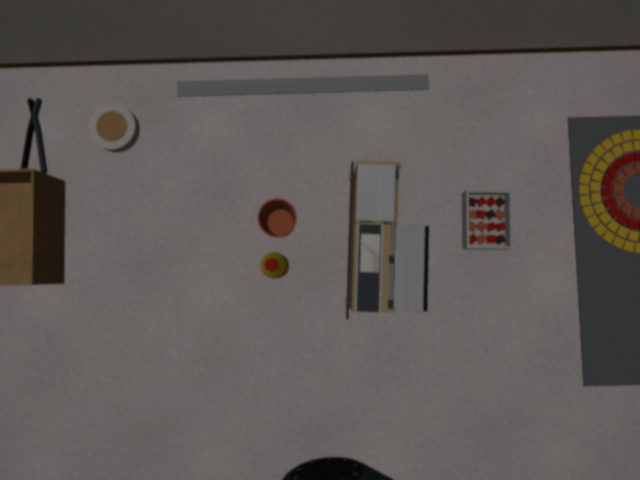

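View pics/scene0.png

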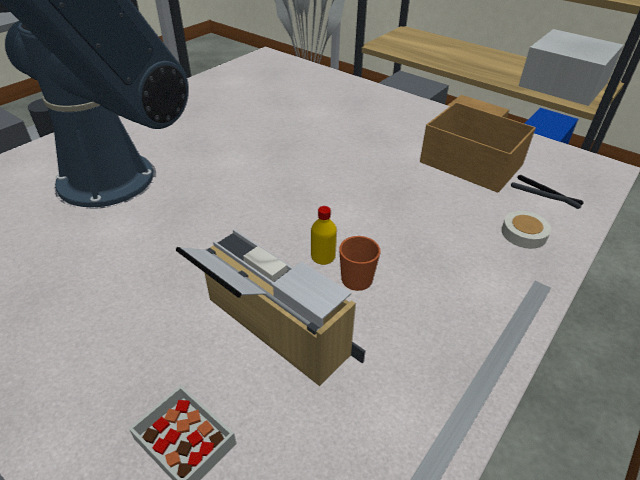

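The top view (world +x up, +y left) shows the hopper at about px (375,240), with the offcut at (370,253) on the dark lane, the hood at (377,192) and the pedal at (411,268). The glue, pot and tray are well away at (274,265), (278,217) and (487,220). The scene view agrees. Next I'll measure from depth.

```bash
cat > h.py <<'E'
import numpy as np,cv2
def cloud(d):
    K,R,t=d["K"],d["R"],d["t"]; z=d["z_map"].astype(float)
    v,u=np.mgrid[:480,:640]; c=np.stack([(u-K[0,2])/K[0,0]*z,(v-K[1,2])/K[1,1]*z,z],-1)
    P=(c-t)@R; P[z==0]=np.nan; return P
E
python3 - <<'E'
from h import *
for n in("top","scene"):
    d=np.load(n+"0.npz"); P=cloud(d); im=d["image"].astype(int)
    x,y,z=P[...,0],P[...,1],P[...,2]
    roi=(x>380)&(x<720)&(y>-230)&(y<30)
    def rect(m,name):
        m=m&roi
        nn,l,st,_=cv2.connectedComponentsWithStats(m.astype(np.uint8))
        if nn<2: print(name,"none");return
        k=1+np.argmax(st[1:,4]); q=P[l==k]
        r=cv2.minAreaRect(q[:,:2].astype(np.float32)); print(n,name,len(q),np.round(r[0],1),np.round(r[1],1),round(r[2],2),"z",np.round(np.percentile(q[:,2],[5,50,95]),1))
    b=im.mean(-1)
    rect((z>90)&(z<118)&(b<75),"deckdark"); rect((abs(z-126)<5)&(b>110)&(b>0),"offcut")
    rect(z>60,"all"); rect((z>128)&(x>560),"hood"); rect((z>116)&(y<-105),"pedal")
    if n=="top":
        for r in (230,250,265,290):
            print(r,[(c,int(b[r,c]),*map(int,P[r,c])) for c in range(344,434,3)])
        print([(r,int(b[r,370]),*map(int,P[r,370])) for r in range(212,318,3)])
E
```

```text
top deckdark 1166 [533.2 -58.8] [ 38.3 148.9] 87.15 z [108.1 110.4 112.5]
top offcut 203 [547.6 -55.7] [16.9 38.4] 88.17 z [124.1 126.  128.2]
top all 9377 [583.3 -95. ] [118.4 255.2] 86.47 z [108.4 126.7 151.1]
top hood 2127 [656.7 -72. ] [62.4 95.3] 86.53 z [136.9 139.  141. ]
top pedal 2630 [ 529.9 -127.5] [ 47.9 138.8] 88.41 z [124.3 140.7 154.3]
230 [(344, 102, 609, -25, -3), (347, 97, 608, -31, 0), (350, 36, 605, -34, 30), (353, 51, 600, -36, 82), (356, 84, 597, -39, 110), (359, 64, 597, -45, 110), (362, 34, 597, -50, 110), (365, 37, 596, -55, 110), (368, 34, 597, -60, 108), (371, 35, 596, -65, 107), (374, 35, 596, -70, 109), (377, 35, 596, -76, 108), (380, 60, 596, -81, 109), (383, 90, 596, -86, 110), (386, 80, 595, -91, 111), (389, 81, 596, -96, 108), (392, 74, 595, -100, 114), (395, 75, 595, -105, 115), (398, 100, 594, -109, 124), (401, 99, 593, -114, 125), (404, 100, 593, -118, 127), (407, 97, 592, -122, 133), (410, 99, 592, -126, 136), (413, 99, 591, -130, 142), (416, 99, 591, -135, 143), (419, 101, 591, -139, 145), (422, 100, 590, -143, 152), (425, 45, 590, -147, 153), (428, 46, 589, -152, 155), (431, 105, 604, -194, 0)]Traceback (most recent call last):
  File "<stdin>", line 17, in <module>
ValueError: cannot convert float NaN to integer
```

```bash
python3 - <<'E'
from h import *
d=np.load("top0.npz"); P=cloud(d); b=d["image"].astype(int).mean(-1)
x,y,z=np.moveaxis(P,-1,0)
# rays on plane z=110 for the deck
K,R,t=d["K"],d["R"],d["t"]; C=-R.T@t
v,u=np.mgrid[:480,:640]; ray=np.stack([(u-K[0,2])/K[0,0],(v-K[1,2])/K[1,1],np.ones(u.shape)],-1)@R
def plane(h,r,c): 
    q=ray[int(r),int(c)]*(1-c%1)+ray[int(r),int(c)+1]*(c%1); return (C+q*(h-C[2])/q[2])[:2]
L=[];Rr=[];mx=[]
for r in range(276,306,2):
    row=b[r]; m=np.where(row[355:385]<58)[0]+355
    L.append(plane(110,r,m[0]));Rr.append(plane(110,r,m[-1]))
L=np.array(L);Rr=np.array(Rr)
for n,a in(("L",L),("R",Rr)): p=np.polyfit(a[:,0]-530,a[:,1],1); print(n,p)
# hood & body edges (left/right) by depth
for n,m,lo,hi in(("hood",(z>130),575,700),("hoodlong",(z>130)&(y>-105),612,695)):
    e=[]
    for xx in range(lo+40,hi,4):
        s=m&(abs(x-xx)<2.5)&(y>-125)&(y<-20); 
        if s.sum()>5:e.append((xx,np.nanmin(y[s]),np.nanmax(y[s])))
    e=np.array(e);print(n,np.polyfit(e[:,0]-650,e[:,1],1),np.polyfit(e[:,0]-650,e[:,2],1))
s=(z>116)&(y<-108)&(y>-160)&(x<615)&(x>440)
e=np.array([(xx,np.nanmin(y[s&(abs(x-xx)<3)])) for xx in range(470,590,6)]);print("ped",np.polyfit(e[:,0]-530,e[:,1],1), np.nanpercentile(x[s],[.5,99.5]))
for c in (364,368,372): print(c,[(r,int(b[r,c]),int(plane(110,r,c)[0])) for r in list(range(218,240,2))+list(range(266,280,2))+list(range(304,318,2))])
E
```

```text
L [-4.13191668e-02 -4.16658858e+01]
R [-5.64252284e-02 -7.59882935e+01]
hood [-5.80746623e-02 -1.01831437e+02] [ -0.06698494 -40.90098625]
hoodlong [-3.5691652e-02 -1.0241553e+02] [ -0.07613942 -40.54740588]
ped [-5.77810384e-02 -1.50048635e+02] [461.48439364 597.96131567]
364 [(218, 103, 617), (220, 78, 614), (222, 62, 610), (224, 58, 607), (226, 34, 603), (228, 36, 600), (230, 34, 597), (232, 46, 593), (234, 96, 590), (236, 117, 586), (238, 118, 583), (266, 115, 535), (268, 113, 532), (270, 110, 528), (272, 67, 525), (274, 38, 522), (276, 36, 518), (278, 36, 515), (304, 37, 471), (306, 36, 467), (308, 36, 464), (310, 44, 461), (312, 86, 457), (314, 101, 454), (316, 103, 451)]
368 [(218, 102, 617), (220, 80, 614), (222, 61, 610), (224, 59, 607), (226, 37, 603), (228, 37, 600), (230, 34, 596), (232, 44, 593), (234, 94, 590), (236, 116, 586), (238, 117, 583), (266, 114, 535), (268, 113, 532), (270, 109, 528), (272, 69, 525), (274, 35, 521), (276, 36, 518), (278, 34, 515), (304, 33, 471), (306, 34, 467), (308, 34, 464), (310, 42, 461), (312, 84, 457), (314, 103, 454), (316, 103, 451)]
372 [(218, 104, 617), (220, 88, 613), (222, 66, 610), (224, 60, 606), (226, 36, 603), (228, 36, 600), (230, 35, 596), (232, 39, 593), (234, 87, 589), (236, 115, 586), (238, 116, 582), (266, 111, 535), (268, 110, 531), (270, 108, 528), (272, 73, 525), (274, 35, 521), (276, 35, 518), (278, 35, 514), (304, 35, 471), (306, 33, 467), (308, 37, 464), (310, 43, 460), (312, 81, 457), (314, 103, 454), (316, 101, 450)]
```

>>> {"name": "apply_moves", "arguments": {"commands": [[0, 0, 0, 0, 0, 0.91], [0, 0, 0, 0, 0, 0.91], [0, 0, 0, 0, 0, 0.91], [0, 0, 0, 0, 0, 0.91]], "hand": 0.63}}

```text
time_s: 0.6
position: [162.4, -603.1, 230.7]
eef_rot: [-0.001, 1.0, -0.029, -0.0]
contact_force: [0.7, 0.3, -0.0]
opening: 0.624
grip_force: 0.0
```

>>> {"name": "apply_moves", "arguments": {"commands": [[0.5, -0.85, 0, 0, 0, 0], [0.5, -0.85, 0, 0, 0, 0], [0.5, -0.85, 0, 0, 0, 0], [0.5, -0.85, 0, 0, 0, 0], [0.5, -0.85, 0, 0, 0, 0], [0.5, -0.85, 0, 0, 0, 0], [0.5, -0.85, 0, 0, 0, 0], [0.5, -0.85, 0, 0, 0, 0], [0.5, -0.85, 0, 0, 0, 0], [0, 0, 0, 0, 0, 0]]}}

```text
time_s: 1.85
position: [458.3, -156.3, 231.1]
eef_rot: [-0.001, 1.0, -0.024, -0.0]
contact_force: [-0.2, -0.8, -0.0]
opening: 0.631
grip_force: 0.0
```

>>> {"name": "apply_moves", "arguments": {"commands": [[0.3, -0.56, 0, 0, 0, 0], [0.31, -0.56, 0, 0, 0, 0], [0, 0, 0, 0, 0, 0]]}}

```text
time_s: 2.22
position: [497.7, -94.2, 231.1]
eef_rot: [-0.0, 1.0, -0.026, -0.0]
contact_force: [0.0, -0.2, -0.3]
opening: 0.634
grip_force: 0.0
```

```bash
python3 - <<'E'
from rig import ctrl,get_image
from h import *
s=ctrl.sense();print(s["position"],s["eef_rot"],s["contact_force"],s["opening"])
d=get_image("wrist"); cv2.imwrite("pics/w1.png",d["image"][:,:,::-1]); np.savez("w1.npz",**d); print(d["K"],-d["R"].T@d["t"])
d=get_image("scene"); cv2.imwrite("pics/s1.png",d["image"][:,:,::-1]); np.savez("s1.npz",**d)
P=cloud(d); x,y,z=np.moveaxis(P,-1,0)
m=(z>165)&(z<300)&(abs(x-500)<80)&(abs(y+90)<90)
n,l,st,_=cv2.connectedComponentsWithStats((m&(z<260)).astype(np.uint8))
for k in range(1,n):
    if st[k,4]>30:
        q=P[l==k]; zl=q[:,2].min(); e=q[q[:,2]<zl+10]; print(st[k],q.min(0).round(1),q.max(0).round(1),"low",e.min(0).round(1),e.max(0).round(1))
E
```

```text
[497.7336804  -94.2105071  231.06171305] [-1.81648998e-05  9.99655804e-01 -2.62346987e-02 -1.19150654e-04] [ 0.0074027  -0.23566203 -0.27302176] 0.6340480738586395
[[371.64829954   0.         322.42243097]
 [  0.         371.64829954 235.5227753 ]
 [  0.           0.           1.        ]] [577.2430816  -96.56535479 374.68627111]
[219 173  17  18 199] [487.2 -69.  235.7] [512.1 -53.5 259.9] low [487.2 -69.  235.7] [510.7 -53.5 245.5]
[181 196  19  15 182] [ 488.  -135.5  236.2] [ 509.2 -121.4  259.9] low [ 491.7 -134.4  236.2] [ 508.  -122.3  246. ]
```

View pics/s1.png

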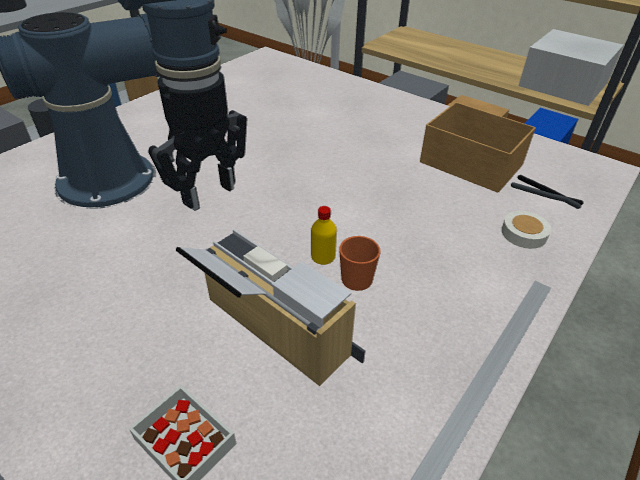

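View pics/w1.png

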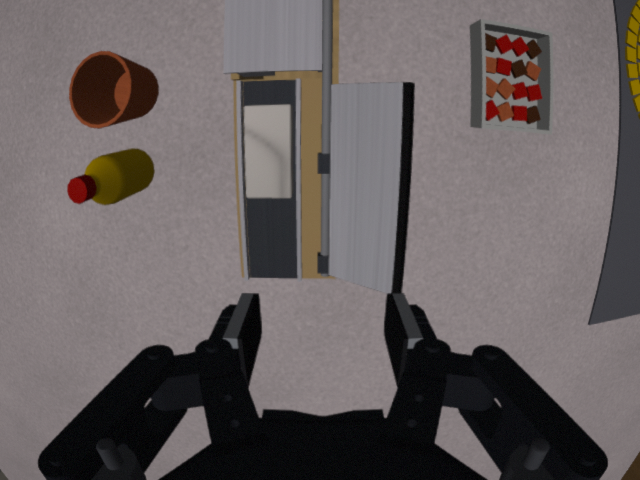

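The scene view shows the fingertips at about (195,203) and (230,187). By depth, their ends are 4.5 mm above the TCP and 67 mm apart. The wrist view shows the lane at (270,180), the offcut at (268,150) and the pedal at (365,180), all ahead and well lined up. I'll descend.

>>> {"name": "apply_moves", "arguments": {"commands": [[0, -0.055, 0.5, 0, 0, 0], [0, 0, 0.5, 0, 0, 0], [0, 0, 0.4, 0, 0, 0], [0, 0, 0, 0, 0, 0], [0, 0, 0, 0, 0, 0]]}}

```text
time_s: 2.95
position: [497.7, -92.7, 148.0]
eef_rot: [0.0, 1.0, -0.028, 0.0]
contact_force: [-0.4, 0.1, -0.6]
opening: 0.63
grip_force: 0.0
```

>>> {"name": "apply_moves", "arguments": {"commands": [[0, 0, 0.1, 0, 0, 0], [0, 0, 0.1, 0, 0, 0], [0, 0, 0.1, 0, 0, 0], [0, 0, 0.1, 0, 0, 0], [0, 0, 0.1, 0, 0, 0], [0, 0, 0, 0, 0, 0], [0, 0, 0, 0, 0, 0]]}}

```text
time_s: 3.82
position: [498.7, -92.6, 117.9]
eef_rot: [0.001, 1.0, -0.027, 0.001]
contact_force: [-0.8, -2.1, 6.4]
opening: 0.628
grip_force: 2.5
```

```bash
python3 - <<'E'
from rig import ctrl,get_image
from h import *
s=ctrl.sense();print(s["position"],s["eef_rot"],s["contact_force"],s["opening"])
d=get_image("wrist"); cv2.imwrite("pics/w2.png",d["image"][:,:,::-1])
d=get_image("scene"); cv2.imwrite("pics/s2.png",cv2.resize(d["image"][100:400,100:400,::-1],(600,600)))
P=cloud(d); np.save("s2.npy",P)
E
```

```text
[498.7114906  -92.58342673 117.85459945] [ 0.00100655  0.99963258 -0.02705716  0.00126348] [-0.75775357 -2.13879779  6.43837829] 0.6279119757152833
```

View pics/s2.png

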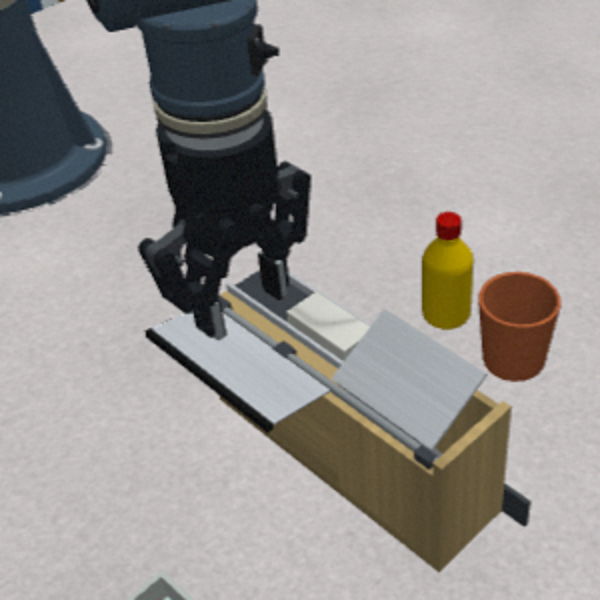

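View pics/w2.png

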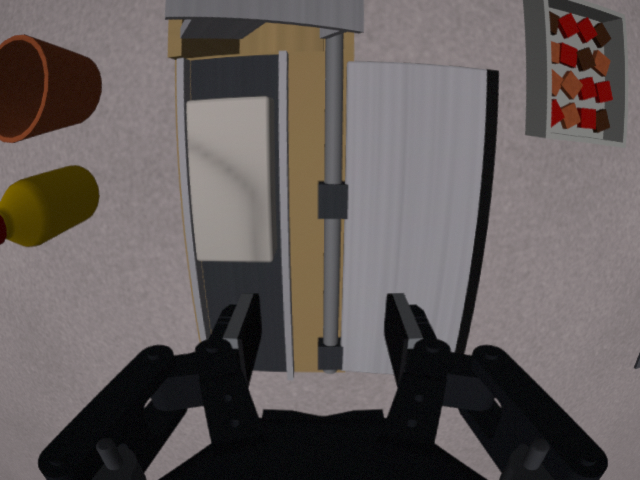

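The flap is lifting at about 0.47 rad: the hood is up at (410,385) and one fingertip is on the pedal at (212,330). The other is in the lane behind the offcut at (275,285). I'll press a bit deeper, then push.

>>> {"name": "apply_moves", "arguments": {"commands": [[0, -0.02, 0.06, 0, 0, 0], [0, 0, 0.05, 0, 0, 0], [0, 0, 0, 0, 0, 0], [0, 0, 0, 0, 0, 0], [0, 0, 0, 0, 0, 0]]}}

```text
time_s: 4.55
position: [499.0, -92.0, 111.6]
eef_rot: [0.002, 1.0, -0.027, 0.002]
contact_force: [0.0, -4.3, 6.8]
opening: 0.628
grip_force: 3.6
```

>>> {"name": "apply_moves", "arguments": {"commands": [[0.1, 0, 0, 0, 0, 0], [0.12, 0, 0, 0, 0, 0], [0.12, 0, 0, 0, 0, 0], [0.12, 0, 0, 0, 0, 0], [0.12, 0, 0, 0, 0, 0], [0, 0, 0, 0, 0, 0]]}}

```text
time_s: 5.3
position: [530.1, -91.5, 110.7]
eef_rot: [-0.001, 1.0, -0.027, -0.003]
contact_force: [-4.5, -0.0, 7.6]
opening: 0.635
grip_force: 3.8
```

>>> {"name": "apply_moves", "arguments": {"commands": [[0.13, 0.005, 0, 0, 0, 0], [0.13, 0.005, 0, 0, 0, 0], [0.13, 0.005, 0, 0, 0, 0], [0.13, 0.005, 0, 0, 0, 0], [0.13, 0.005, 0, 0, 0, 0], [0.13, 0, 0, 0, 0, 0], [0.13, 0, 0, 0, 0, 0], [0, 0, 0, 0, 0, 0], [0, 0, 0, 0, 0, 0]]}}

```text
time_s: 6.42
position: [585.4, -96.4, 111.0]
eef_rot: [-0.0, 1.0, -0.027, -0.002]
contact_force: [-2.6, -0.8, 7.8]
opening: 0.63
grip_force: 3.5
```

```bash
python3 - <<'E'
from rig import ctrl,get_image
from h import *
s=ctrl.sense();print(s["position"],s["eef_rot"],s["contact_force"],s["opening"])
d=get_image("scene"); a=d["image"][120:370,140:390,::-1]
d=get_image("wrist"); b=d["image"][:300,150:450,::-1]
cv2.imwrite("pics/s3.png",np.hstack([cv2.resize(a,(400,400)),cv2.resize(b,(400,400))]))
E
```

```text
[585.38369121 -96.35116498 110.96285581] [-2.90658593e-04  9.99626175e-01 -2.72904412e-02 -1.63032665e-03] [-2.60931971 -0.75669056  7.75399398] 0.6301642883499828
```

View pics/s3.png

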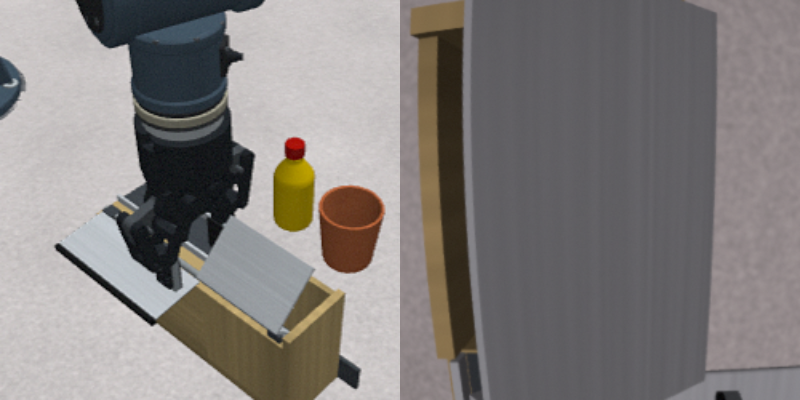

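The hood is open at (250,280 in the left half) with the fingers right at the edge, and the offcut isn't visible. I'll back off while holding the pedal to check the lane.

>>> {"name": "apply_moves", "arguments": {"commands": [[-0.3, 0, 0, 0, 0, 0], [-0.3, 0, 0, 0, 0, 0], [-0.3, 0, 0, 0, 0, 0], [-0.2, 0, 0, 0, 0, 0], [0, 0, 0, 0, 0, 0]]}}

```text
time_s: 7.15
position: [522.7, -94.1, 112.1]
eef_rot: [0.001, 1.0, -0.027, 0.003]
contact_force: [1.1, -1.4, 6.1]
opening: 0.63
grip_force: 3.3
```

```bash
python3 - <<'E'
from rig import ctrl,get_image
from h import *
s=ctrl.sense();print(s["position"],s["contact_force"])
d=get_image("scene"); a=d["image"][120:370,140:390,::-1]
d=get_image("wrist"); b=d["image"][:400,120:520,::-1]
cv2.imwrite("pics/s4.png",np.hstack([cv2.resize(a,(400,400)),b]))
E
```

```text
[522.72864461 -94.11983646 112.07046958] [ 1.14827948 -1.42792616  6.1455634 ]
```

View pics/s4.png

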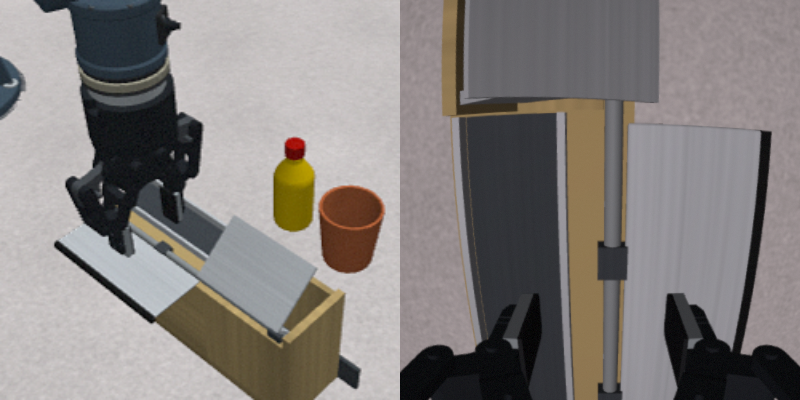

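The lane at (510,200 in the right half) is empty, so the offcut has dropped in. Now I'll release the pedal by rising straight up.

>>> {"name": "apply_moves", "arguments": {"commands": [[0, 0, -0.2, 0, 0, 0], [0, 0, -0.2, 0, 0, 0], [0, 0, -0.3, 0, 0, 0], [0, 0, -0.5, 0, 0, 0], [0, 0, -0.6, 0, 0, 0], [0, 0, -0.6, 0, 0, 0], [0, 0, 0, 0, 0, 0], [0, 0, 0, 0, 0, 0], [0, 0, 0, 0, 0, 0], [0, 0, 0, 0, 0, 0]]}}

```text
time_s: 8.5
position: [520.2, -93.0, 253.5]
eef_rot: [-0.0, 1.0, -0.027, -0.001]
contact_force: [1.4, 1.1, -0.1]
opening: 0.627
grip_force: 0.0
```

```bash
python3 - <<'E'
from rig import ctrl,get_image
from h import *
s=ctrl.sense();print(s["position"],s["contact_force"])
d=get_image("scene");P=cloud(d);x,y,z=np.moveaxis(P,-1,0)
d0=np.load("scene0.npz");z0=cloud(d0)[...,2]
cv2.imwrite("pics/s5.png",cv2.resize(d["image"][120:420,140:390,::-1],(500,600)))
m=(abs(x-655)<30)&(abs(y+75)<15)&(z>90);print("hood z now",np.nanmedian(z[m]))
P0=cloud(d0);m=(abs(P0[...,0]-655)<30)&(abs(P0[...,1]+75)<15)&(P0[...,2]>90);print("before",np.nanmedian(z0[m]))
E
```

```text
[520.24030481 -92.98024856 253.5492409 ] [ 1.37647159  1.11512922 -0.12661187]
hood z now 140.14806904378503
before 140.17876924880477
```

View pics/s5.png

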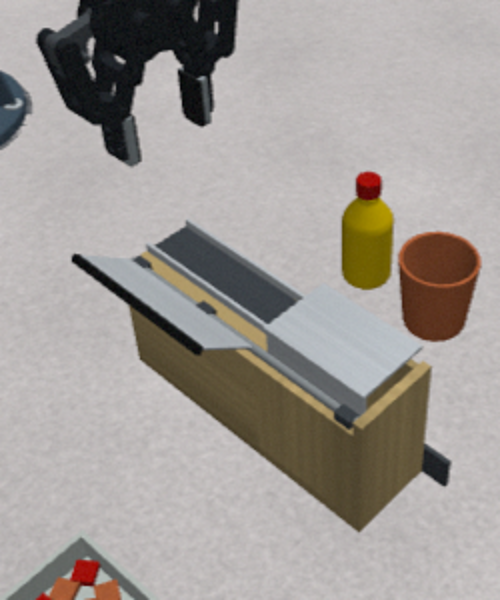

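The flap is shut at (345,345), with the hood at the same height as at the start. The lane at (235,270) is empty and the arm is clear.

```bash
python3 -c "
from rig import ctrl
print(ctrl.job_done())"
```

```text
the job is handed in; nothing more can be done
None
```

The job is handed in: I pushed the offcut under the held-open flap until the lane was empty (I couldn't see it land in the well), the flap then shut by itself, and nothing else was touched; no verdict came back.

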